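# Seat the rocking lid among the shoe polish tins

## Task

One of the five shoe polish tins on the plywood display board has a lid that is not home: it rocks when you press it near its edge. With the fingertips press the lids to find that one and push it down at its middle until it is fully home, without picking up any tin or lid and without disturbing the jar, brush and other things around. Finish while still holding that lid down with the fingertips, touching no other tin, so that I can see which one it was.

Things in the scene. Friction and masses are not known exactly. Their poses are not given: they have to be found in the camera images.
- board_hole0 (a point): centre of one of the six round recesses of the plywood board (near row, -y end), at the level of the board's top face (14 mm above the counter). The axes are the board's own, z up. One recess holds the small jar, each of the five others a polish tin standing centred in it within 2 mm. Lids are alike: plain metal, flat, 77 mm across.
- board_hole1 (a point): centre of one of the six round recesses of the plywood board (near row, middle), at the level of the board's top face (14 mm above the counter). The axes are the board's own, z up. One recess holds the small jar, each of the five others a polish tin standing centred in it within 2 mm. Tins come in two depths: tops of home lids are 37 or 41 mm above the counter.
- board_hole2 (a point): centre of one of the six round recesses of the plywood board (near row, +y end), at the level of the board's top face (14 mm above the counter). The axes are the board's own, z up. One recess holds the small jar, each of the five others a polish tin standing centred in it within 2 mm. The unseated lid is on a shallow tin; its top too is at about 41 mm and level.
- board_hole3 (a point): centre of one of the six round recesses of the plywood board (far row, -y end), at the level of the board's top face (14 mm above the counter). The axes are the board's own, z up. One recess holds the small jar, each of the five others a polish tin standing centred in it within 2 mm.
- board_hole4 (a point): centre of one of the six round recesses of the plywood board (far row, middle), at the level of the board's top face (14 mm above the counter). The axes are the board's own, z up. One recess holds the small jar, each of the five others a polish tin standing centred in it within 2 mm.
- board_hole5 (a point): centre of one of the six round recesses of the plywood board (far row, +y end), at the level of the board's top face (14 mm above the counter). The axes are the board's own, z up. One recess holds the small jar, each of the five others a polish tin standing centred in it within 2 mm.
- board: flat plywood display board, 220 x 320 x 14 mm, fixed to the counter; origin at the centre of its underside, x and y along its short and long sides. Six recesses, 79 mm wide, 5 mm deep, in two rows of three, centres 100 mm apart.
- catch_a (a joint): Height of lid_a (the lid on tin_a) above home (m), 0 fully home; where tin_a stands is not told. A home lid does not give when pressed. Pulled upward a lid's value grows.
- catch_b (a joint): Height of lid_b (the lid on tin_b) above home (m), 0 fully home; where tin_b stands is not told. The unseated lid stands about 4 mm proud (0.004) and pivots about its centre: pressed 28 mm from the centre with under 1 N it dips about 3 mm there, and tips back when let go.
- catch_c (a joint): Height of lid_c (the lid on tin_c) above home (m), 0 fully home; where tin_c stands is not told. Pushed at its centre with more than about 10 N (12 to 20 N is good) the unseated lid slides down 4 mm, stays down and rocks no more; under 7 N at the centre it stays up.
- catch_d (a joint): Height of lid_d (the lid on tin_d) above home (m), 0 fully home; where tin_d stands is not told. The tins are dealt to the recesses anew each time.
- catch_e (a joint): Height of lid_e (the lid on tin_e) above home (m), 0 fully home; where tin_e stands is not told. The tins are dealt to the recesses anew each time.
- jar_mid (a point): centre of the small amber glass jar with black cap, 52 mm across, 46 mm tall, loose, in one of the board's recesses (this point 23 mm above its foot). To be left alone.
- brush_mid (a point): centre of a wooden shoe brush, 130 x 45 x 44 mm, loose beside the board's +y end. To be left alone.
- spray_mid (a point): centre of a green bottle of cleaner, 44 mm across, 130 mm tall, loose, standing beside the board's -y end. To be left alone.
- pliers_mid (a point): middle of a pair of pliers lying on the counter to the right. To be left alone.
- wax_mid (a point): centre of a black cake of wax, 70 x 45 x 30 mm, on the counter to the right. To be left alone.
- bowl: green plastic bowl, 120 mm across, 55 mm tall, on the counter to the left; origin under its centre. To be left alone.
There are look-alikes about, which are no part of the job. Leave any blue or green look-alike of the part that bears catch_a alone.

How it is judged:
By the outcome, as a careful person would: the job done as asked, in the order asked, and still so for the second after the job is handed in, while the arm keeps its last pose, push and grip.
It also fails if it takes over 67 s, if anything falls off the work surface, if the arm or the gripper's body presses on something with over 40 N, if the wrist force passes 120 N, or if a joint passes its speed limit or range.

## Robot

A 6-joint arm with a two-finger parallel gripper is mounted at the origin on the work surface. World frame = base frame: x ahead of the robot, y to its left, z up, the work surface at z = 0. Lengths are in m, angles in rad, forces in N, time in s.
With the tool pointing down it reaches from about 0.25 to 0.8 m from the base axis. Payload 3.9 kg.
Tool frame: the origin (TCP) lies on the centre line of the jaws, within the pads' length; the fingertips stand 22 mm ahead of it and the grasp point (between the pads) lies 3 mm ahead of it; z points along the fingers, y is the line along which they close (so a half turn about z gives the same grasp; the last joint's range is limited). The gripper opens to 85 mm and grips with 20 to 120 N. Pads are 22 mm wide; open, the fingers measure 114 mm over their backs; the gripper's body (76 mm by 85 mm) begins 54 mm behind the grasp point. The pads swing forward as they close: fully open they stand 13 mm farther back than shut.
Start: joints at [1.306, 0.26, -0.138, 1.173, 0, 1.571], TCP at [0.137, 0.507, 0.253] pointing down, gripper open.
Joint ranges: [-2.78, 2.78], [-0.83, 1.72], [-1.28, 1.37], [-1.9, 2.12], [-1.57, 1.48], [-3.14, 3.14]. Speed limits (rad/s): [2.57, 2.57, 3.14, 3.14, 3.14, 3.14].

## Interface

Orientations are given as a unit quaternion [w, x, y, z].
In Python, from bench import get_state, get_image, camera_info, finish_job, regions_of, spot_point gives the robot as it stands. The module is installed in compiled form; this text tells all that it offers.
- The arm moves only by the tool play_rows, never from a script. Its argument "moves" is a list of rows, each an object with "dp": the shift along the tool's x, y, z in m, a list of three; "dr": the turn, a rotation vector about the tool's x, y, z in degrees, a list of three; "grip": the closure, from 0 (fully open) to 1 (shut). A call has 1 to 10 rows; each row is the pose to reach, as a shift and turn from the pose commanded when the call began, along the tool's axes at that moment; what a row does not reach only later rows make up. A row lasts 1/8 s, in which the tool goes at most 62.5 mm and 10.7 degrees, less where a joint would pass 70% of its speed; a pose out of reach is approached as far as the arm can. A call with a gripper value outside its range is refused whole. The fingers move at their own pace and stop on an object; "newtons" is the grip in N (left out, the last holds). Time passes only in rows, so rows that repeat a pose let the fingers close. It gives the time, the measured TCP pose, the force, the opening and the grip force at its end, in the units of the state.
- get_state(): the state, without advancing time (a new reading comes with each control period).
- get_image(name): name is "side" or "top" or "wrist"; returns (picture, depth): 420x560x3 uint8, red, green, blue; 420x560 float32, m along the optical axis (not along the pixel's ray), 0 where there is no reading.
- camera_info(name): a dict with "camera_matrix" (3x3 intrinsics, pixels), "k1" (the pictures are not rectified: a ray, as slopes to the right and down, at radius r is drawn at 1 + k1 r^2 times it, then the intrinsics apply), "extrinsics" (4x4, takes a point from world to camera coordinates). Camera axes: x right, y up, looking along -z (the intrinsics and any distortion apply to the point x, -y, -z); pixel columns grow to the right and rows downward; lengths in m; the calibration is good to about 2 mm. A picture is of the moment at which its call begins: read the wrist's pose just before it. camera_info takes no time and is no camera call; for the wrist camera it gives the pose at the moment of the call.
- finish_job(): hands the job in; it is judged then, once.
Trained networks look in the newest picture that a camera, given by its name, has taken for a name from the list of things; names that differ only in an ending like _2 or _b are one class to them, and where a whole thing is asked for, a point or a joint stands for the part that bears it (a point fixed in the world has none). Each returns a list of dicts, best first, with "conf" (0 to 1); they miss things now and then, are a little off and sometimes report something else, mostly with a low value. They report only what shows in the picture. A call takes as long as a camera call. They do not tell look-alikes from the thing itself.
- regions_of(camera, label): "mask" (420x560 bool, what is visible of it) and "box" ([centre column, centre row, width, height] in pixels, round what is visible of it).
- spot_point(camera, label): "xy" ([column, row] in pixels: a listed point, or the origin of a listed thing).
The state is a dict: "time": time; "qpos": joint angles; "qd": joint speeds; "joint_efforts": joint torques, N m; "eef_pos": TCP position; "tcp_rot": TCP orientation; "wrist_force": force on the tool from outside, world axes, zero at the start; "torque": the same for the moment, N m; "grip_width": opening from 0.0 (shut) to 1.0 (fully open); "grip_force": force on a finger pad.
Only numpy, scipy, OpenCV 4.12 (cv2) and the standard library are available. Lean on these libraries where they do the work, as an engineer would, in place of code of your own. Each camera call takes 0.05 s, during which the arm holds its last target. There are 200 camera calls.

## Working session

There is one attempt and no reset: what is moved stays moved. The work goes in short steps, Python scripts to look and compute and a tool call to move; the robot and the scene stay as the last step left them, time stands still between calls to the robot, and variables do not carry over. Pictures are saved under pics/ and viewed, at most 10 in all, crops included, and the job is handed in when it is done.

Besides the shell and the picture viewer there is one more tool, called after ">>>" by a JSON object that holds its "api" and its "payload". play_rows: Moves the arm, as the interface text tells. Its arguments: {"type":"object","properties":{"moves":{"type":"array","items":{"type":"object","properties":{"dp":{"type":"array","items":{"type":"number"}},"dr":{"type":"array","items":{"type":"number"}},"grip":{"type":"number"}}}},"newtons":{"type":"number"}},"required":["moves"]}

```bash
mkdir -p pics
cat > h.py <<'E'
import numpy as np, cv2
from bench import *
def w2px(info,P):
    E=np.array(info["extrinsics"]);K=np.array(info["camera_matrix"])
    p=(E[:3,:3]@np.atleast_2d(P).T).T+E[:3,3]
    a=p[:,0]/-p[:,2];b=-p[:,1]/-p[:,2];r2=a*a+b*b;s=1+info["k1"]*r2
    return np.c_[K[0,0]*a*s+K[0,2],K[1,1]*b*s+K[1,2]]
def px2w(info,uv,z=None,d=None):
    E=np.array(info["extrinsics"]);K=np.array(info["camera_matrix"])
    uv=np.atleast_2d(uv).astype(float)
    x=cv2.undistortPoints(uv[:,None,:],K,np.array([info["k1"],0,0,0.]))[:,0]
    ray=np.c_[x[:,0],-x[:,1],-np.ones(len(x))]
    R=E[:3,:3];c=-R.T@E[:3,3];rw=ray@R
    t=((z-c[2])/rw[:,2]) if z is not None else np.asarray(d)
    return c+rw*np.reshape(t,(-1,1))
E
cat > a.py <<'E'
from h import *
ims=[]
for n in("top","side"):
    im,d=get_image(n);np.savez(n+".npz",im=im,d=d);i=camera_info(n)
    ims.append(im)
    for L,z in [(f"board_hole{k}",.014) for k in range(6)]+[("jar_mid",.032),("board",0.0)]:
        for o in spot_point(n,L)[:2]:
            print(n,L,np.round(o["xy"]),round(o["conf"],2),np.round(px2w(i,o["xy"],z=z)[0],3))
    for o in regions_of(n,"catch_a"):
        u,v=o["box"][:2];m=o["mask"];dd=d[m];dd=dd[dd>0]
        v_,u_=np.nonzero(m&(d>0));P=px2w(i,np.c_[u_,v_],d=d[v_,u_])
        print(n,"lid",np.round(o["box"]),round(o["conf"],2),np.round(np.median(P,0),4),im[m].mean(0).round())
    cv2.imwrite(f"pics/{n}0.png",im[:,:,::-1])
s=get_state();print(s)
E
python3 a.py
```

```text
top board_hole0 [287. 227.] 0.96 [ 0.436 -0.019  0.014]
top board_hole0 [281. 201.] 0.9 [0.532 0.004 0.014]
top board_hole1 [287. 227.] 0.96 [ 0.436 -0.019  0.014]
top board_hole1 [281. 201.] 0.9 [0.532 0.004 0.014]
top board_hole2 [287. 227.] 0.96 [ 0.436 -0.019  0.014]
top board_hole2 [281. 201.] 0.9 [0.532 0.004 0.014]
top board_hole3 [287. 227.] 0.96 [ 0.436 -0.019  0.014]
top board_hole3 [281. 201.] 0.9 [0.532 0.004 0.014]
top board_hole4 [287. 227.] 0.96 [ 0.436 -0.019  0.014]
top board_hole4 [281. 201.] 0.9 [0.532 0.004 0.014]
top board_hole5 [287. 227.] 0.96 [ 0.436 -0.019  0.014]
top board_hole5 [281. 201.] 0.9 [0.532 0.004 0.014]
top jar_mid [342. 206.] 0.61 [ 0.513 -0.219  0.032]
top board [307. 204.] 0.79 [ 0.526 -0.095  0.   ]
top lid [292. 227.  23.  23.] 0.87 [ 0.4405 -0.0274  0.0419] [236. 239. 237.]
top lid [381. 200.  24.  13.] 0.82 [ 0.5382 -0.3707  0.0322] [ 84. 150. 237.]
top lid [330. 181.  14.  22.] 0.79 [ 0.604  -0.1752  0.0377] [234. 237. 237.]
top lid [336. 271.  18.  21.] 0.79 [ 0.2871 -0.1923  0.0322] [109. 222. 126.]
top lid [305. 191.  21.  17.] 0.72 [ 0
[... 1635 characters left out ...]
 225. 219.]
{'time': 1.0, 'qpos': array([ 1.30601971e+00,  2.59989232e-01, -1.38064855e-01,  1.17268728e+00,
       -3.07995618e-05,  1.57077364e+00]), 'qd': array([ 0.00042211,  0.00086093, -0.00257683,  0.00133314,  0.00012454,
       -0.00119923]), 'joint_efforts': array([ 1.00875310e-03, -4.05622244e+01,  2.54240048e+01,  9.05637189e-04,
       -7.75631565e-05,  1.21639040e-06]), 'eef_pos': array([0.13740165, 0.50671513, 0.25332329]), 'tcp_rot': array([1.88927430e-05, 1.31990686e-01, 9.91250956e-01, 2.52066682e-05]), 'wrist_force': array([ 0.17003635, -0.13144022, -0.79259458]), 'torque': array([-0.04564535,  0.00410576, -0.01573071]), 'grip_force': 0.0, 'grip_width': 0.9973601018336378}
```

```bash
ls pics
```

```text
side0.png
top0.png
```

```bash
cat > b.py <<'E'
from h import *
from scipy.optimize import least_squares
C=[]
for n in("top","side"):
    i=camera_info(n);get_image(n)
    for o in regions_of(n,"catch_a"):
        m=o["mask"]
        if o["conf"]<.5 or o["box"][2]>60: continue
        im,d=get_image(n)if 0 else (np.load(n+".npz")["im"],np.load(n+".npz")["d"])
        if np.ptp(im[m].mean(0))>25: continue
        v,u=np.nonzero(m&(d>0));z=np.median(px2w(i,np.c_[u,v],d=d[v,u])[:,2]);z=.041 if z>.0398 else .037
        b=px2w(i,o["box"][:2],z=z)[0]; c=px2w(i,np.array(np.nonzero(m)[::-1]).mean(1),z=z)[0]
        print(n,z,b.round(4),c.round(4));C.append(c[:2])
C=np.array(C)
G=np.array([[x,y] for x in(-.05,.05) for y in(-.1,0,.1)])
def H(p): c,s=np.cos(p[2]),np.sin(p[2]);return G@np.array([[c,s],[-s,c]])+p[:2]
f=lambda p:(C-H(p)[np.argmin(((C[:,None]-H(p))**2).sum(2),1)]).ravel()
r=least_squares(f,[.52,-.107,.38],x_scale=[.01,.01,.1]);print(r.x,np.abs(r.fun).max());print(H(r.x).round(4))
E
python3 b.py
python3 -c "
import cv2,numpy as np
a=cv2.imread('pics/side0.png')[180:400,180:460];cv2.imwrite('pics/c.png',cv2.resize(a,None,fx=2.7,fy=2.7))"
```

```text
top 0.037 [ 0.5985 -0.1678  0.037 ] [ 0.6044 -0.1779  0.037 ]
top 0.041 [ 0.5615 -0.0821  0.041 ] [ 0.5695 -0.0839  0.041 ]
top 0.041 [ 0.4333 -0.0321  0.041 ] [ 0.4394 -0.0282  0.041 ]
top 0.037 [0.534  0.0159 0.037 ] [0.5328 0.0101 0.037 ]
top 0.041 [ 0.4728 -0.1249  0.041 ] [ 0.4766 -0.1232  0.041 ]
side 0.037 [ 0.6009 -0.1944  0.037 ] [ 0.6006 -0.1865  0.037 ]
side 0.041 [ 0.5687 -0.1     0.041 ] [ 0.5636 -0.0929  0.041 ]
side 0.041 [ 0.4746 -0.1174  0.041 ] [ 0.4712 -0.1293  0.041 ]
side 0.041 [ 0.4323 -0.0514  0.041 ] [ 0.4343 -0.0368  0.041 ]
side 0.037 [0.5298 0.0013 0.037 ] [0.528 0.002 0.037]
[ 0.52004588 -0.10693351  0.37425367] 0.005631436614115654
[[ 0.5101 -0.2183]
 [ 0.4735 -0.1252]
 [ 0.4369 -0.0321]
 [ 0.6031 -0.1817]
 [ 0.5666 -0.0887]
 [ 0.53    0.0044]]
```

View pics/c.png

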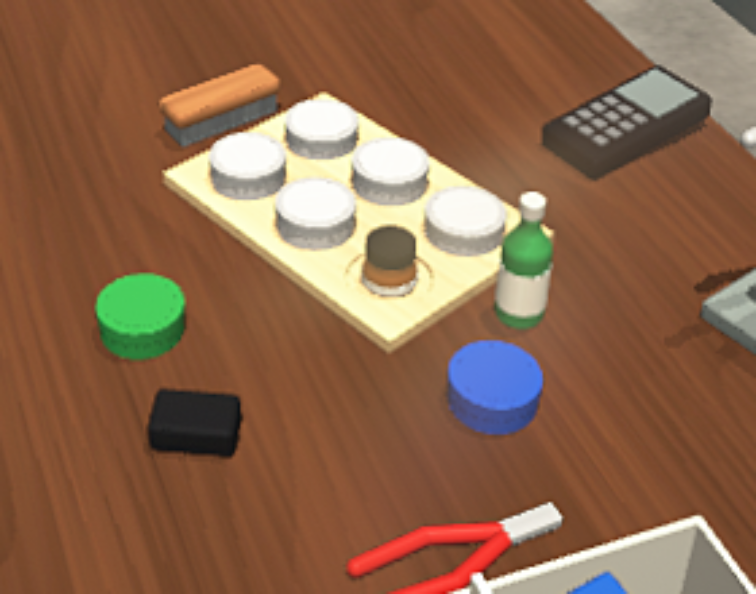

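The crop shows the jar in the near row's -y recess, at crop pixel (390,260), and five tins in the other recesses. The tall candidates are holes 1, 2 and 4. I'll go over hole 2 with the gripper closing and look with the wrist camera.

>>> {"api": "play_rows", "payload": {"moves": [{"dp":[-0.043,-0.044,0],"dr":[0,0,5],"grip":1},{"dp":[-0.086,-0.088,0],"dr":[0,0,10],"grip":1},{"dp":[-0.129,-0.133,0],"dr":[0,0,16],"grip":1},{"dp":[-0.172,-0.177,0],"dr":[0,0,21],"grip":1},{"dp":[-0.215,-0.221,0],"dr":[0,0,27],"grip":1},{"dp":[-0.258,-0.265,0],"dr":[0,0,32],"grip":1},{"dp":[-0.301,-0.309,0],"dr":[0,0,37],"grip":1},{"dp":[-0.344,-0.354,0],"dr":[0,0,43],"grip":1},{"dp":[-0.387,-0.398,0],"dr":[0,0,48],"grip":1},{"dp":[-0.43,-0.442,0],"dr":[0,0,53.4],"grip":1}]}}

```text
time: 2.45
eef_pos: [0.4376, -0.0345, 0.2537]
tcp_rot: [0.0, 0.565, 0.825, 0.001]
wrist_force: [0.5, 1.1, -0.5]
grip_width: 0.002
grip_force: 0.0
```

>>> {"api": "play_rows", "payload": {"moves": [{"dp":[0,0,0],"dr":[0,0,0],"grip":1},{"dp":[0,0,0],"dr":[0,0,0],"grip":1}]}}

```text
time: 2.7
eef_pos: [0.4363, -0.0325, 0.2531]
tcp_rot: [-0.001, 0.564, 0.826, -0.0]
wrist_force: [-1.0, 0.8, -0.1]
grip_width: -0.001
grip_force: 0.0
```

```bash
cat > c.py <<'E'
from h import *
import sys
s=get_state();print(s["time"],s["eef_pos"].round(4),s["tcp_rot"].round(3),s["qpos"].round(2),s["wrist_force"].round(2),s["grip_width"])
i=camera_info("wrist");im,d=get_image("wrist");cv2.imwrite(f"pics/w{sys.argv[1]}.png",im[:,:,::-1])
for o in regions_of("wrist","catch_a"):
    m=o["mask"]&(d>0)
    if o["conf"]<.4 or not m.any(): continue
    v,u=np.nonzero(m);P=px2w(i,np.c_[u,v],d=d[v,u]);z=np.median(P[:,2])
    P=P[abs(P[:,2]-z)<.003];(cx,cy),r=cv2.minEnclosingCircle(P[:,:2].astype(np.float32))
    print(np.round(o["box"]),round(o["conf"],2),"z",z.round(4),"circ",round(cx,4),round(cy,4),round(r,4),"mean",P.mean(0).round(4))
E
python3 c.py 1
```

```text
2.7 [ 0.4363 -0.0325  0.2531] [-0.001  0.564  0.826 -0.   ] [-0.07  0.11 -0.33  1.13  0.    1.12] [-1.01  0.81 -0.07] -0.0006975333458112934
[277. 188.  70.  73.] 0.89 z 0.0423 circ 0.4387 -0.0282 0.0385 mean [ 0.4381 -0.0274  0.0423]
[360. 266.  67.  63.] 0.65 z 0.0424 circ 0.5678 -0.0845 0.0389 mean [ 0.5665 -0.0831  0.0425]
[368. 184.  71.  71.] 0.65 z 0.0383 circ 0.5306 0.0082 0.0388 mean [0.5297 0.0092 0.0384]
[118. 262.  67.  60.] 0.65 z 0.033 circ 0.286 -0.192 0.0388 mean [ 0.2868 -0.1902  0.0331]
[280. 259.  68.  41.] 0.62 z 0.0421 circ 0.4756 -0.1203 0.0383 mean [ 0.4712 -0.1009  0.0422]
[370. 350.  12.   8.] 0.54 z 0.0384 circ 0.6315 -0.1919 0.0078 mean [ 0.632  -0.1915  0.0384]
```

View pics/w1.png

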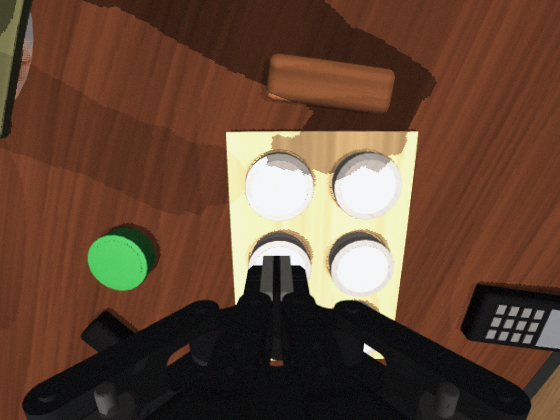

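The wrist view shows the hole 2 lid at pixel (278,187), hole 5 at (367,185), hole 4 at (361,267) and hole 1 partly behind the shut fingertips at (280,259). Next I go down near the -x edge of the hole 2 lid.

>>> {"api": "play_rows", "payload": {"moves": [{"dp":[0.002,-0.025,0.05],"dr":[0,0,0],"grip":1},{"dp":[0.002,-0.025,0.1],"dr":[0,0,0],"grip":1},{"dp":[0.002,-0.025,0.145],"dr":[0,0,0],"grip":1},{"dp":[0.002,-0.025,0.17],"dr":[0,0,0],"grip":1},{"dp":[0.002,-0.025,0.182],"dr":[0,0,0],"grip":1},{"dp":[0.002,-0.025,0.182],"dr":[0,0,0],"grip":1},{"dp":[0.002,-0.025,0.182],"dr":[0,0,0],"grip":1}]}}

```text
time: 3.68
eef_pos: [0.4137, -0.0395, 0.0723]
tcp_rot: [0.001, 0.563, 0.826, 0.001]
wrist_force: [-0.4, 0.1, 0.9]
grip_width: 0.003
grip_force: 0.0
```

```bash
python3 - <<'E'
from h import *
F=[]
for k in range(6):
    s=get_state();F.append(s["wrist_force"]);get_image("wrist")
print(np.round(F,2),s["eef_pos"])
E
python3 c.py 2
```

```text
[[-0.35  0.07  0.9 ]
 [ 0.43 -0.2   0.5 ]
 [-0.26 -0.51  0.43]
 [ 1.04  0.88  0.29]
 [ 0.05  0.88  0.14]
 [-0.08 -0.07  1.27]] [ 0.41333279 -0.03982936  0.07194523]
3.975 [ 0.4132 -0.0398  0.0718] [0.001 0.563 0.826 0.   ] [-0.1   0.25 -0.7   0.63 -0.    1.1 ] [-0.41 -0.95  0.06] 0.0005880603847385946
[480. 359.  79.  53.] 0.96 z 0.0418 circ 0.5709 -0.0614 0.0307 mean [ 0.5689 -0.0543  0.042 ]
[325. 249. 139. 120.] 0.92 z 0.0424 circ 0.438 -0.0284 0.0383 mean [ 0.4382 -0.019   0.0424]
[ 42. 366.  85.  91.] 0.85 z 0.033 circ 0.2864 -0.1924 0.04 mean [ 0.2831 -0.1803  0.0331]
[490. 250. 139. 126.] 0.81 z 0.0383 circ 0.5306 0.0085 0.0391 mean [0.5278 0.0099 0.0384]
[277. 357.  15.  16.] 0.61 z 0.0341 circ 0.4399 -0.1079 0.006 mean [ 0.4403 -0.1072  0.0341]
```

View pics/w2.png

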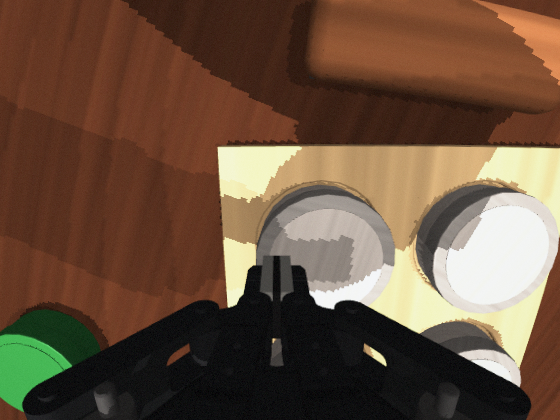

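The wrist view shows the closed tips at pixel (275,260), over the left (-x) part of the hole 2 lid, and no contact yet. I'll lower in small steps.

>>> {"api": "play_rows", "payload": {"moves": [{"dp":[0,0,0.004],"dr":[0,0,0],"grip":1},{"dp":[0,0,0.007],"dr":[0,0,0],"grip":1},{"dp":[0,0,0.009],"dr":[0,0,0],"grip":1},{"dp":[0,0,0.0095],"dr":[0,0,0],"grip":1},{"dp":[0,0,0.0095],"dr":[0,0,0],"grip":1},{"dp":[0,0,0.0095],"dr":[0,0,0],"grip":1}]}}

```text
time: 4.82
eef_pos: [0.4124, -0.0397, 0.0626]
tcp_rot: [-0.0, 0.563, 0.826, -0.0]
wrist_force: [-3.3, -0.6, 13.3]
grip_width: 0.0
grip_force: 6.5
```

>>> {"api": "play_rows", "payload": {"moves": [{"dp":[0,0,0.0005],"dr":[0,0,0],"grip":1},{"dp":[0,0,0.001],"dr":[0,0,0],"grip":1},{"dp":[0,0,0.001],"dr":[0,0,0],"grip":1},{"dp":[0,0,0.001],"dr":[0,0,0],"grip":1}]}}

```text
time: 5.32
eef_pos: [0.4125, -0.0398, 0.0625]
tcp_rot: [0.0, 0.563, 0.826, 0.0]
wrist_force: [-5.8, 0.3, 23.2]
grip_width: -0.006
grip_force: 11.3
```

Hole 2 does not give and the force builds to 23 N, so that lid is home. Next is hole 1, 100 mm along -x of the tool.

>>> {"api": "play_rows", "payload": {"moves": [{"dp":[0,0,-0.015],"dr":[0,0,0],"grip":1},{"dp":[0,0,-0.03],"dr":[0,0,0],"grip":1},{"dp":[-0.035,0,-0.03],"dr":[0,0,0],"grip":1},{"dp":[-0.07,0,-0.03],"dr":[0,0,0],"grip":1},{"dp":[-0.1,0,-0.03],"dr":[0,0,0],"grip":1},{"dp":[-0.1,0,-0.02],"dr":[0,0,0],"grip":1},{"dp":[-0.1,0,-0.01],"dr":[0,0,0],"grip":1},{"dp":[-0.1,0,-0.006],"dr":[0,0,0],"grip":1},{"dp":[-0.1,0,-0.006],"dr":[0,0,0],"grip":1}]}}

```text
time: 6.45
eef_pos: [0.4484, -0.1319, 0.0662]
tcp_rot: [-0.001, 0.563, 0.827, -0.0]
wrist_force: [0.2, 0.1, -0.2]
grip_width: -0.004
grip_force: 0.0
```

>>> {"api": "play_rows", "payload": {"moves": [{"dp":[0,0,0.002],"dr":[0,0,0],"grip":1},{"dp":[0,0,0.0035],"dr":[0,0,0],"grip":1},{"dp":[0,0,0.0045],"dr":[0,0,0],"grip":1},{"dp":[0,0,0.0045],"dr":[0,0,0],"grip":1},{"dp":[0,0,0.0045],"dr":[0,0,0],"grip":1}]}}

```text
time: 7.08
eef_pos: [0.4494, -0.1327, 0.0628]
tcp_rot: [0.0, 0.563, 0.826, 0.0]
wrist_force: [-1.3, 1.4, 5.2]
grip_width: -0.001
grip_force: 2.9
```

>>> {"api": "play_rows", "payload": {"moves": [{"dp":[0,0,0.001],"dr":[0,0,0],"grip":1},{"dp":[0,0,0.001],"dr":[0,0,0],"grip":1},{"dp":[0,0,0.001],"dr":[0,0,0],"grip":1}]}}

```text
time: 7.45
eef_pos: [0.4494, -0.1327, 0.0626]
tcp_rot: [0.0, 0.563, 0.826, 0.0]
wrist_force: [-3.2, 2.4, 13.8]
grip_width: 0.001
grip_force: 6.8
```

Hole 1 is home too. Hole 4 is next.

>>> {"api": "play_rows", "payload": {"moves": [{"dp":[0,0,-0.015],"dr":[0,0,0],"grip":1},{"dp":[0,0,-0.03],"dr":[0,0,0],"grip":1},{"dp":[0,0.035,-0.03],"dr":[0,0,0],"grip":1},{"dp":[0,0.07,-0.03],"dr":[0,0,0],"grip":1},{"dp":[0,0.1,-0.03],"dr":[0,0,0],"grip":1},{"dp":[0,0.1,-0.02],"dr":[0,0,0],"grip":1},{"dp":[0,0.1,-0.01],"dr":[0,0,0],"grip":1},{"dp":[0,0.1,-0.005],"dr":[0,0,0],"grip":1},{"dp":[0,0.1,-0.005],"dr":[0,0,0],"grip":1}]}}

```text
time: 8.57
eef_pos: [0.5408, -0.0965, 0.0656]
tcp_rot: [-0.001, 0.564, 0.826, -0.0]
wrist_force: [0.7, 0.2, -0.3]
grip_width: -0.0
grip_force: 0.0
```

>>> {"api": "play_rows", "payload": {"moves": [{"dp":[0,0,0.002],"dr":[0,0,0],"grip":1},{"dp":[0,0,0.0035],"dr":[0,0,0],"grip":1},{"dp":[0,0,0.0045],"dr":[0,0,0],"grip":1},{"dp":[0,0,0.0045],"dr":[0,0,0],"grip":1},{"dp":[0,0,0.0045],"dr":[0,0,0],"grip":1}]}}

```text
time: 9.2
eef_pos: [0.5424, -0.0963, 0.0619]
tcp_rot: [0.0, 0.563, 0.826, -0.0]
wrist_force: [0.0, -0.4, 0.1]
grip_width: 0.0
grip_force: 0.2
```

>>> {"api": "play_rows", "payload": {"moves": [{"dp":[0,0,0.001],"dr":[0,0,0],"grip":1},{"dp":[0,0,0.001],"dr":[0,0,0],"grip":1},{"dp":[0,0,0.001],"dr":[0,0,0],"grip":1}]}}

```text
time: 9.57
eef_pos: [0.5424, -0.0963, 0.0608]
tcp_rot: [0.0, 0.563, 0.826, -0.0]
wrist_force: [0.0, -0.5, -0.4]
grip_width: -0.001
grip_force: 0.3
```

Hole 4 rocks: it dips 2 mm with no force. I'll lift, go to its middle and push.

>>> {"api": "play_rows", "payload": {"moves": [{"dp":[0,0,-0.01],"dr":[0,0,0],"grip":1},{"dp":[0.001,0.014,-0.015],"dr":[0,0,0],"grip":1},{"dp":[0.001,0.027,-0.015],"dr":[0,0,0],"grip":1},{"dp":[0.001,0.027,-0.01],"dr":[0,0,0],"grip":1},{"dp":[0.001,0.027,-0.005],"dr":[0,0,0],"grip":1},{"dp":[0.001,0.027,-0.002],"dr":[0,0,0],"grip":1},{"dp":[0.001,0.027,0],"dr":[0,0,0],"grip":1},{"dp":[0.001,0.027,0.0015],"dr":[0,0,0],"grip":1},{"dp":[0.001,0.027,0.0025],"dr":[0,0,0],"grip":1},{"dp":[0.001,0.027,0.0025],"dr":[0,0,0],"grip":1}]}}

```text
time: 10.82
eef_pos: [0.5662, -0.0853, 0.059]
tcp_rot: [-0.001, 0.563, 0.826, -0.0]
wrist_force: [-1.6, 1.4, 8.0]
grip_width: -0.0
grip_force: 4.1
```

>>> {"api": "play_rows", "payload": {"moves": [{"dp":[0,0,0],"dr":[0,0,0],"grip":1},{"dp":[0,0,0],"dr":[0,0,0],"grip":1}]}}

```text
time: 11.08
eef_pos: [0.5662, -0.0853, 0.059]
tcp_rot: [-0.001, 0.563, 0.826, -0.0]
wrist_force: [-1.7, 0.5, 7.5]
grip_width: 0.001
grip_force: 4.1
```

>>> {"api": "play_rows", "payload": {"moves": [{"dp":[0,0,0.0005],"dr":[0,0,0],"grip":1},{"dp":[0,0,0.001],"dr":[0,0,0],"grip":1},{"dp":[0,0,0.001],"dr":[0,0,0],"grip":1},{"dp":[0,0,0.001],"dr":[0,0,0],"grip":1}]}}

```text
time: 11.58
eef_pos: [0.5662, -0.0853, 0.0589]
tcp_rot: [-0.0, 0.563, 0.826, 0.0]
wrist_force: [-5.3, 2.2, 14.3]
grip_width: 0.0
grip_force: 7.1
```

```bash
python3 c.py 3;python3 - <<'E'
from h import *
i=camera_info("side");im,d=get_image("side")
for o in regions_of("side","catch_a"):
    m=o["mask"]&(d>0);v,u=np.nonzero(m);P=px2w(i,np.c_[u,v],d=d[v,u]);print(round(o["conf"],2),np.median(P,0).round(4))
cv2.imwrite("pics/s3.png",cv2.resize(im[150:330,180:420,::-1],None,fx=3,fy=3))
E
```

```text
11.575 [ 0.5662 -0.0853  0.0589] [-0.     0.563  0.826  0.   ] [-0.15  0.49 -0.33  0.75  0.    1.05] [-5.3   2.21 14.26] 0.0003936530741299536
[279.  75. 180. 150.] 0.9 z 0.0384 circ 0.5309 0.0082 0.0385 mean [0.5322 0.0052 0.0384]
[279. 251. 149. 118.] 0.88 z 0.0383 circ 0.5678 -0.084 0.0385 mean [ 0.5639 -0.0728  0.0383]
[ 91. 266. 151. 140.] 0.86 z 0.0422 circ 0.475 -0.1212 0.0392 mean [ 0.476  -0.118   0.0422]
[ 72.  78. 144. 157.] 0.86 z 0.0422 circ 0.4399 -0.0297 0.0385 mean [ 0.446  -0.0296  0.0423]
[279. 358.  11.  15.] 0.67 z 0.0314 circ 0.5894 -0.1427 0.0035 mean [ 0.5894 -0.1427  0.0315]
0.91 [ 0.4706 -0.1288  0.0416]
0.88 [ 0.2832 -0.2007  0.0334]
0.74 [ 0.6    -0.1861  0.0375]
0.73 [ 0.5578 -0.1003  0.0376]
0.61 [ 0.5347 -0.3792  0.0319]
0.59 [ 0.4341 -0.0384  0.0419]
0.56 [ 0.5241 -0.0032  0.0377]
```

View pics/s3.png

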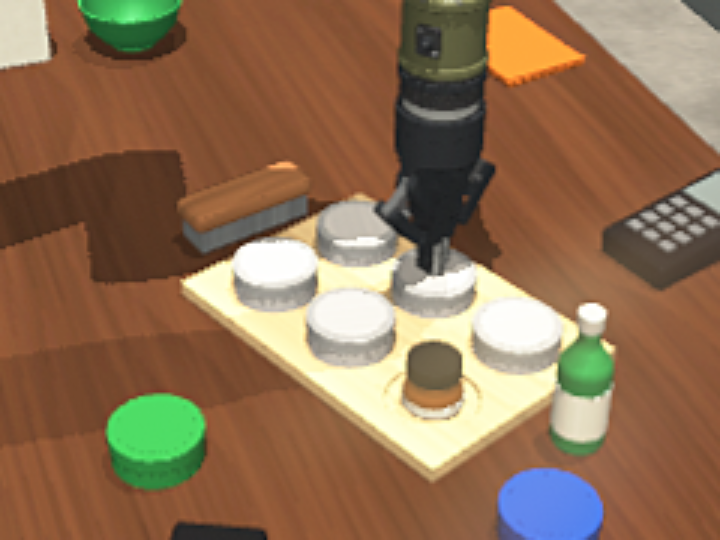

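The side view shows the fingertips on the middle of the hole 4 lid, at crop pixel (433,270). That lid is now level with the low ones (about 37 mm), and the jar, brush and bottle are where they were. Holding force is 14 N.

```bash
python3 -c "
from bench import *
print(finish_job())"
```

```text
the job is handed in; nothing more can be done
None
```

The rocking lid was on the tin in the middle recess of the far row (board_hole4); I pushed it fully home, down about 4 mm, and handed the job in with the fingertips still holding it down at about 14 N.

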